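# Seat two culture dishes in the dish block by nudging

## Robot

A 6-joint arm with a two-finger parallel gripper is mounted at the origin on a cart in front of the work surface, level with it; the furniture and walls round the work are solid. World frame = base frame: x ahead of the robot, y to its left, z up, the work surface at z = 0. Lengths are in m, angles in rad, forces in N, time in s.
With the tool pointing down it reaches from about 0.425 to 0.925 m from the base axis. Payload 12.5 kg.
Tool frame: the origin (TCP) lies on the front face of the gripper's body, between the roots of the fingers; the fingertips stand 73 mm ahead of it and the grasp point (between the pads) lies 54 mm ahead of it (manip.grasp_offset is the distance from the TCP to the grasp point, in m); z points along the fingers, x is the direction in which the jaws open and shut, and the axes are right-handed (so a half turn about z gives the same grasp; the last joint's range is limited). The gripper opens to 85 mm and grips with 20 to 120 N. Pads are 22 mm wide; open, the fingers measure 114 mm over their backs; the gripper's body (76 mm by 85 mm) begins 54 mm behind the grasp point. The pads swing forward as they close: fully open they stand 13 mm farther back than shut.
Start: joints at [-1.362, 0.491, 1.559, -0, 1.092, -0.106], TCP at [0.194, -0.594, 0.304] pointing down, gripper open.
Joint ranges: [-3.1, 3.1], [-0.84, 2.19], [0.05, 2.79], [-1.13, 4.28], [0.06, 2.93], [-2.69, 2.69]. Speed limits (rad/s): [2.22, 2.22, 2.79, 3.14, 3.14, 3.14].

## Interface

Orientations are given as a unit quaternion [w, x, y, z].
In Python, from cell import manip gives the robot as it stands. The module is installed in compiled form; this text tells all that it offers.
- The arm moves only by the tool send_rows, never from a script. Its argument "deltas" is a list of rows, each an object with "delta_pos": the shift along the tool's x, y, z in m, a list of three; "rot": the turn, a rotation vector about the tool's x, y, z in degrees, a list of three. A call has 1 to 8 rows; each row shifts and turns the pose as measured when the row begins, along the tool's axes as they then stand; what a row does not reach is not made up. A row lasts 1/12 s, in which the tool goes at most 41.7 mm and 7.16 degrees, less where a joint would pass 70% of its speed; a pose out of reach is approached as far as the arm can. A call is refused whole if a number of a shift passes 0.0417 or a number of a turn 7.16, either way. A call with a gripper value outside its range is refused whole. "claw" is the finger opening in m, from 0 to 0.0854, set as the call begins (left out, the last holds). The fingers move at their own pace and stop on an object; "grip_force" is the grip in N (left out, the last holds). Time passes only in rows, so rows that do not move let the fingers close. It gives the time, the measured TCP pose, the force and the opening at its end, in the units of the state.
- manip.get_obs(): the state, without advancing time (a new reading comes with each control period).
- manip.get_image(name): name is "scene" or "top" or "wrist"; returns a dict with "color" (420x560x3 uint8, red, green, blue), "K" (3x3 intrinsics, pixels), "T" (4x4, takes a point from camera to world coordinates). Camera axes: x right, y up, looking along -z (the intrinsics and any distortion apply to the point x, -y, -z); pixel columns grow to the right and rows downward; lengths in m; the calibration is good to about 2 mm. A picture is of the moment at which its call begins. There is no depth.
- manip.close_job(): hands the job in, once; it reports no verdict.
Trained networks look in a picture, given as the dict that the camera call returned (one of the last four; its "shot" number tells which), for a name from the list of things; names that differ only in an ending like _2 or _b are one class to them, and where a whole thing is asked for, a point or a joint stands for the part that bears it (a point fixed in the world has none). Each returns a list of dicts, best first, with "conf" (0 to 1); they miss things now and then, are a little off and sometimes report something else, mostly with a low value. They report only what shows in the picture. A call takes as long as a camera call. They do not tell look-alikes from the thing itself.
- manip.boxes_of(picture, query): "point" ([column, row] in pixels, amid what is visible of it).
- manip.place_of(picture, query): "point" ([column, row] in pixels: a listed point, or the origin of a listed thing).
The state is a dict: "time": time; "q": joint angles; "joint_velocities": joint speeds; "tau": joint torques, N m; "tcp_pos": TCP position; "tcp_rot": TCP orientation; "force": force on the tool from outside, world axes, zero at the start; "wrist_torque": the same for the moment, N m; "grip_width": opening from 0.0 (shut) to 1.0 (fully open).
Only numpy, scipy, OpenCV 4.12 (cv2) and the standard library are available. Lean on these libraries where they do the work, as an engineer would, in place of code of your own. Each camera call takes 0.05 s, during which the arm holds its last target.

## Task

Push the two covered culture dishes gently across the top of the blue dish block with your fingertips, one into each round recess, until each drops in and lies flat on the recess floor. Do not grip, lift or tip over the dishes, and leave the two vials and the beaker as they stand.

Things in the scene. Friction and masses are not known exactly. Their poses are not given: they have to be found in the camera images.
- dish_block: Fixed blue metal block on a dark base, 200 (x) x 250 (y) x 25 mm high; its flat top (the deck) is 25 mm above the worktop. Origin at the centre of its underside; x points from its front (robot) side to its back, y to its left, z up. Two round open recesses, 64 mm across and 8 mm deep with grey floors, are sunk in the back half of the deck; the front half is plain. No lip or wall stands above the deck.
- recess_left (a point): Centre of the floor of the left recess (17 mm above the worktop, 8 mm below the deck), at x = +48, y = +62 mm in the block's frame.
- recess_right (a point): Centre of the floor of the right recess, likewise at x = +48, y = -62 mm in the block's frame.
- petri_dish_0: Clear whitish round covered dish, a loose closed disc 59 mm across and 15 mm high, about 30 g, lid fixed to it. Origin at the centre of its underside, z up. Starts flat on the front half of the deck, in front of the left recess. Either dish may go into either recess. It slides freely, starts to tip over the recess edge when still about 12 mm short of the recess centre, and once seated stands 7 mm above the deck.
- petri_dish_1: The second dish, just like the first; starts flat on the deck in front of the right recess.
- dye_vial_2: Small amber vial with a red cap, 22 mm across, 48 mm tall, loose, standing on the deck at the back edge between the recesses. Origin at the centre of its underside. Leave it alone.
- dye_vial_0: Small white-capped vial, 22 mm across, 48 mm tall, loose, standing on the worktop to the right of the block. Origin at the centre of its underside. Leave it alone. A bulky fixed analyser with a red top stands on the worktop farther right (y below about -0.38 m, x above about 0.42 m in the robot base frame): swing the arm clear of it.
- beaker: Small clear glass beaker, 44 mm across, 58 mm tall, loose, standing on the worktop to the left of the block. Origin at the centre of its underside. Leave it alone.
There are look-alikes about, which are no part of the job. Leave any green or orange look-alike of the petri_dish_1 alone.

How it is judged:
On the way, in this order (a step that is already met when the one before it is completed fails the run):
1. one dish has dropped into a recess and lies flat in it (((horizontal distance between petri_dish_0 and recess_left below 0.005 m and z of petri_dish_0 in the frame of recess_left between -0.003 and 0.002 m and angle between petri_dish_0's own z axis and vertical below 0.05 rad) or (horizontal distance between petri_dish_0 and recess_right below 0.005 m and z of petri_dish_0 in the frame of recess_right between -0.003 and 0.002 m and angle between petri_dish_0's own z axis and vertical below 0.05 rad) or (horizontal distance between petri_dish_1 and recess_left below 0.005 m and z of petri_dish_1 in the frame of recess_left between -0.003 and 0.002 m and angle between petri_dish_1's own z axis and vertical below 0.05 rad) or (horizontal distance between petri_dish_1 and recess_right below 0.005 m and z of petri_dish_1 in the frame of recess_right between -0.003 and 0.002 m and angle between petri_dish_1's own z axis and vertical below 0.05 rad))), for 0.2 s.
2. both dishes lie flat, each in a recess of its own ((((horizontal distance between petri_dish_0 and recess_left below 0.005 m and z of petri_dish_0 in the frame of recess_left between -0.003 and 0.002 m and angle between petri_dish_0's own z axis and vertical below 0.05 rad) and (horizontal distance between petri_dish_1 and recess_right below 0.005 m and z of petri_dish_1 in the frame of recess_right between -0.003 and 0.002 m and angle between petri_dish_1's own z axis and vertical below 0.05 rad)) or ((horizontal distance between petri_dish_0 and recess_right below 0.005 m and z of petri_dish_0 in the frame of recess_right between -0.003 and 0.002 m and angle between petri_dish_0's own z axis and vertical below 0.05 rad) and (horizontal distance between petri_dish_1 and recess_left below 0.005 m and z of petri_dish_1 in the frame of recess_left between -0.003 and 0.002 m and angle between petri_dish_1's own z axis and vertical below 0.05 rad)))), for 0.2 s.
At the end, for the whole second after the job is handed in: Each dish lies in a recess of its own, at rest: its centre within 5 mm of the recess centre, its underside within 2 mm of the recess floor, level within 0.05 rad ((((horizontal distance between petri_dish_0 and recess_left below 0.005 m and z of petri_dish_0 in the frame of recess_left between -0.003 and 0.002 m and angle between petri_dish_0's own z axis and vertical below 0.05 rad) and (horizontal distance between petri_dish_1 and recess_right below 0.005 m and z of petri_dish_1 in the frame of recess_right between -0.003 and 0.002 m and angle between petri_dish_1's own z axis and vertical below 0.05 rad)) or ((horizontal distance between petri_dish_0 and recess_right below 0.005 m and z of petri_dish_0 in the frame of recess_right between -0.003 and 0.002 m and angle between petri_dish_0's own z axis and vertical below 0.05 rad) and (horizontal distance between petri_dish_1 and recess_left below 0.005 m and z of petri_dish_1 in the frame of recess_left between -0.003 and 0.002 m and angle between petri_dish_1's own z axis and vertical below 0.05 rad))) and linear speed of each of petri_dish_0, petri_dish_1 below 0.01 m/s); the robot touches nothing.
It fails at once if a dish is lifted more than 8 mm off the deck (z of any of petri_dish_0, petri_dish_1 in the frame of dish_block above 0.033 m).
It fails at once if a dish is tipped by more than 0.5 rad (angle between any of petri_dish_0, petri_dish_1's own z axis and vertical above 0.5 rad).
It fails at once if a dish is squeezed or pushed with more than 20 N (contact force between the arm and petri_dish_0 above 20 N or contact force between the arm and petri_dish_1 above 20 N).
It fails at once if a vial or the beaker is moved more than 15 mm or tipped (distance of any of dye_vial_2, dye_vial_0, beaker from where it was at the start of the episode above 0.015 m or angle between any of dye_vial_2, dye_vial_0, beaker's own z axis and vertical above 0.3 rad).
It also fails if it takes over 51 s, if anything falls off the work surface, if the arm or the gripper's body presses on something with over 40 N, if the wrist force passes 120 N, or if a joint passes its speed limit or range.

## Working session

There is one attempt and no reset: what is moved stays moved. The work goes in short steps, Python scripts to look and compute and a tool call to move; the robot and the scene stay as the last step left them, time stands still between calls to the robot, and variables do not carry over. Pictures are saved under pics/ and viewed, and the job is handed in when it is done.

Besides the shell and the picture viewer there is one more tool, called after "Request:" by a JSON object that holds its "method" and its "body". send_rows: Moves the arm, as the interface text tells. Its arguments: {"type":"object","properties":{"deltas":{"type":"array"},"claw":{"type":"number"},"grip_force":{"type":"number"}},"required":["deltas"]}

```bash
mkdir -p pics
cat > h.py <<'E'
import numpy as np, cv2
from cell import manip
def ray(p,uv,z):
    K=np.array(p["K"]);T=np.array(p["T"])
    d=np.linalg.inv(K)@np.array([uv[0],uv[1],1.]); d=T[:3,:3]@np.array([d[0],-d[1],-d[2]])
    o=T[:3,3]; return o+d*(z-o[2])/d[2]
def proj(p,X):
    T=np.array(p["T"]);c=T[:3,:3].T@(np.array(X)-T[:3,3]); c=np.array([c[0],-c[1],-c[2]]); u=np.array(p["K"])@c; return u[:2]/u[2]
def save(p,n): cv2.imwrite("pics/"+n,cv2.cvtColor(np.array(p["color"]),cv2.COLOR_RGB2BGR))
E
python3 - <<'E'
from h import *
print(manip.get_obs())
for n in("top","scene"):
    p=manip.get_image(n);save(p,n+"0.png");print(n,[k for k in p],p["K"])
    for q,z in(("petri_dish_0",.025),("recess_left",.017),("recess_right",.017),("dish_block",0),("dye_vial_2",.025),("beaker",0)):
        for r in manip.place_of(p,q)[:4]: print(q,np.round(r["point"],1),round(r["conf"],2),ray(p,r["point"],z).round(4))
E
```

```text
{'time': 0.0, 'q': array([-1.36159386e+00,  4.91569400e-01,  1.55946004e+00, -4.52068731e-05,
        1.09171707e+00, -1.05576604e-01]), 'joint_velocities': array([ 4.76179286e-04, -3.97189221e-03, -6.70877093e-04,  3.48354274e-04,
       -5.15984240e-04, -8.98815248e-05]), 'tau': array([ 2.51166566e-04, -6.18436646e+01, -2.61588907e+01, -6.23738219e-05,
        4.14394613e-03,  3.95606108e-06]), 'tcp_pos': array([ 0.19350074, -0.5941316 ,  0.30331794]), 'tcp_rot': array([-3.71379781e-04,  8.09205105e-01, -5.87525970e-01, -4.41955768e-04]), 'force': array([ 0.48346561, -0.14922451, -0.43031351]), 'wrist_torque': array([-0.01605535,  0.01551356,  0.03872684]), 'grip_width': 1.0041135484576358}
top ['color', 'K', 'T', 'shot'] [[395.7342727    0.         282.81863465]
 [  0.         395.7342727  209.56973408]
 [  0.           0.           1.        ]]
petri_dish_0 [299.3 206.5] 0.89 [ 0.5836 -0.0184  0.025 ]
petri_dish_0 [363.  221.6] 0.87 [ 0.5462 -0.1706  0.025 ]
petri_dish_0 [326.  275.4] 0.63 [ 0.4195 -0.0792  0.025 ]
petri_dish_0 [272.3 269.1] 0.62 [0.435  0.0471 0.025 ]
recess_lef
[... 491 characters left out ...]
41]
 [  0.           0.           1.        ]]
petri_dish_0 [306.5 255.8] 0.81 [0.4018 0.0861 0.025 ]
petri_dish_0 [336.1 243.1] 0.8 [ 0.3927 -0.0259  0.025 ]
petri_dish_0 [261.2 220.6] 0.71 [0.6417 0.0165 0.025 ]
petri_dish_0 [281.4 221.8] 0.7 [ 0.5933 -0.021   0.025 ]
recess_left [233.3 232.4] 0.8 [0.6499 0.1194 0.017 ]
recess_left [186.6 291.5] 0.68 [0.4892 0.3914 0.017 ]
recess_left [361.4 218.3] 0.38 [ 0.451 -0.233  0.017]
recess_right [263.  218.1] 0.67 [ 0.6646 -0.0131  0.017 ]
dish_block [257.  234.6] 0.69 [0.6177 0.0565 0.    ]
dye_vial_2 [238.6 220.3] 0.65 [0.6905 0.0639 0.025 ]
dye_vial_2 [361.1 220.4] 0.47 [ 0.4326 -0.2029  0.025 ]
beaker [186.7 292.8] 0.65 [0.507  0.3801 0.    ]
```

```bash
python3 -c "
import cv2
a=cv2.imread('pics/top0.png')[120:330,180:440];cv2.imwrite('pics/top0z.png',cv2.resize(a,None,fx=2.8,fy=2.8,interpolation=cv2.INTER_CUBIC))
"
```

```text
(no output)
```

View pics/scene0.png

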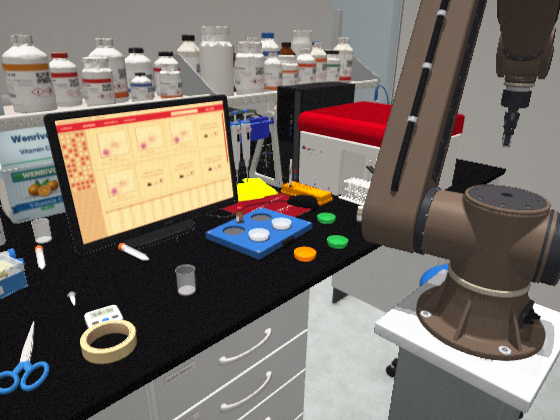

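View pics/top0.png

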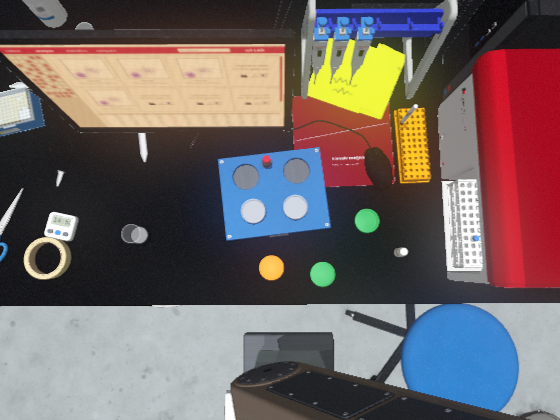

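```bash
sleep 1
```

```text
(no output)
```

View pics/top0z.png

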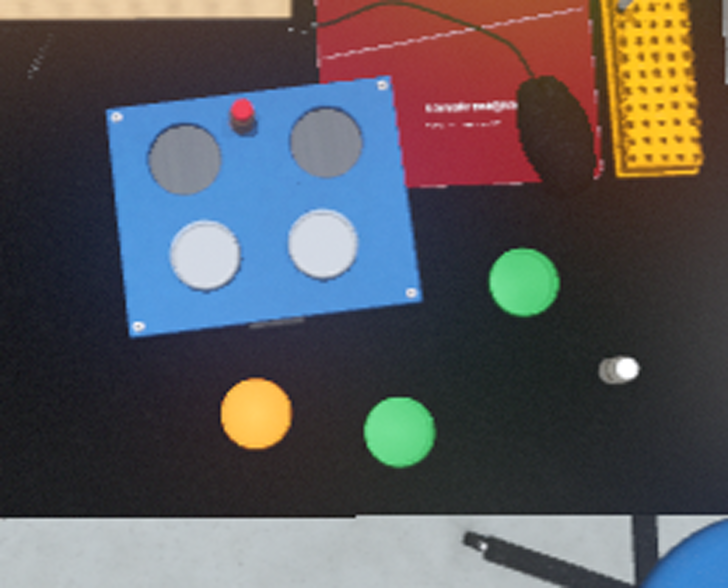

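The block's corners are near (219,160), (320,149), (330,228) and (227,240). White dishes are at (253,211) and (295,207), recesses at (245,177) and (296,170), the vial with the red cap at (266,160), and the white vial at (400,252). Green and orange decoys lie in front of the block. Next I'll segment these for accurate positions.

```bash
cat > seg.py <<'E'
from h import *
def seg(p,verbose=True):
    im=cv2.cvtColor(np.array(p["color"]),cv2.COLOR_RGB2HSV)
    blue=((im[...,0]>95)&(im[...,0]<122)&(im[...,1]>110)&(im[...,2]>70)).astype(np.uint8)
    n,l,s,c=cv2.connectedComponentsWithStats(blue)
    return im,blue,n,l,s,c
def holes(p):
    im,blue,n,l,s,c=seg(p)
    C=np.array(p["T"])
    uv=proj(p,[0.62,0.045,0.025]);
    best=max((i for i in range(1,n) if s[i,4]>2000),key=lambda i:-np.hypot(*(c[i]-uv)))
    m=(l==best).astype(np.uint8)
    cs,h=cv2.findContours(m,cv2.RETR_CCOMP,cv2.CHAIN_APPROX_NONE)
    ou=max(cs,key=cv2.contourArea); 
    hull=cv2.convexHull(ou)
    w=np.array([ray(p,q[0],.025)[:2] for q in hull]).astype(np.float32)
    print("rect",cv2.minAreaRect(w*1000))
    for q in cs:
        if cv2.contourArea(q)>150 and q is not ou:
            hh=cv2.convexHull(q); (u,v),ax,a=cv2.fitEllipse(hh) if len(hh)>5 else cv2.minAreaRect(hh)
            col=np.array(p["color"])[int(v),int(u)]
            print((round(u,1),round(v,1)),np.round(ax,1),col,"z25",ray(p,(u,v),.025).round(4),"z40",ray(p,(u,v),.040).round(4))
E
python3 - <<'E'
from seg import *
p=manip.get_image("top");holes(p)
print(np.array(p["T"]).round(3))
p=manip.get_image("wrist");save(p,"w0.png");print(np.array(p["T"]).round(3),p["K"])
print(manip.get_obs()["tcp_pos"])
E
```

```text
rect ((617.5376586914062, 43.91321563720703), (203.2028045654297, 253.9189453125), 6.781280040740967)
(252.9, 210.7) [26.6 27.1] [211 218 228] z25 [0.5741 0.0932 0.025 ] z40 [0.5721 0.0922 0.04  ]
(294.9, 206.6) [26.6 27. ] [211 217 227] z25 [ 0.5833 -0.0078  0.025 ] z40 [ 0.5812 -0.0073  0.04  ]
(245.7, 176.6) [26.6 27.4] [131 137 148] z25 [0.6577 0.111  0.025 ] z40 [0.6543 0.1097 0.04  ]
(296.1, 170.6) [26.4 27.5] [131 135 147] z25 [ 0.6719 -0.0116  0.025 ] z40 [ 0.6683 -0.011   0.04  ]
[[-0.006  0.991 -0.134  0.449]
 [-1.    -0.006  0.006  0.027]
 [ 0.005  0.134  0.991  0.968]
 [ 0.     0.     0.     1.   ]]
[[ 0.309  0.907  0.286  0.266]
 [-0.951  0.295  0.093 -0.57 ]
 [ 0.    -0.301  0.954  0.374]
 [ 0.     0.     0.     1.   ]] [[356.69588361   0.         286.35389587]
 [  0.         356.69588361 205.2520776 ]
 [  0.           0.           1.        ]]
[ 0.19352048 -0.59429222  0.30393396]
```

Request:
{"method": "send_rows", "body": {"deltas": [{"delta_pos": [-0.027,-0.031,0],"rot": [0,0,0]},{"delta_pos": [-0.027,-0.031,0],"rot": [0,0,0]},{"delta_pos": [-0.027,-0.031,0],"rot": [0,0,0]},{"delta_pos": [-0.027,-0.031,0],"rot": [0,0,0]},{"delta_pos": [-0.027,-0.031,0],"rot": [0,0,0]},{"delta_pos": [-0.027,-0.031,0],"rot": [0,0,0]},{"delta_pos": [-0.027,-0.031,0],"rot": [0,0,0]},{"delta_pos": [-0.027,-0.031,0],"rot": [0,0,0]}], "claw": 0.035, "grip_force": 20}}

```text
time: 1.47
tcp_pos: [0.3621, -0.311, 0.3024]
tcp_rot: [0.001, 0.806, -0.592, 0.001]
force: [0.2, -0.6, 0.5]
grip_width: 0.416
```

Request:
{"method": "send_rows", "body": {"deltas": [{"delta_pos": [-0.03,-0.0255,0.009],"rot": [0,0,0]},{"delta_pos": [-0.03,-0.0255,0.009],"rot": [0,0,0]},{"delta_pos": [-0.03,-0.0255,0.009],"rot": [0,0,0]},{"delta_pos": [-0.03,-0.0255,0.009],"rot": [0,0,0]},{"delta_pos": [-0.03,-0.0255,0.009],"rot": [0,0,0]},{"delta_pos": [-0.03,-0.0255,0.009],"rot": [0,0,0]},{"delta_pos": [-0.03,-0.0255,0.009],"rot": [0,0,0]},{"delta_pos": [-0.03,-0.0255,0.009],"rot": [0,0,0]}]}}

```text
time: 2.13
tcp_pos: [0.4885, -0.0106, 0.2311]
tcp_rot: [0.001, 0.806, -0.592, 0.006]
force: [0.6, -0.6, 0.5]
grip_width: 0.408
```

```bash
cat > go.py <<'E'
import sys
from h import *
from scipy.spatial.transform import Rotation as R
# usage: x y z phi(deg push dir)
x,y,z,phi=map(float,sys.argv[1:5])
o=manip.get_obs();q=o["tcp_rot"];r=R.from_quat([q[1],q[2],q[3],q[0]]);M=r.as_matrix()
f=np.radians(phi);tx=np.array([np.sin(f),-np.cos(f),0]);tz=np.array([0,0,-1.]);T=np.column_stack([tx,np.cross(tz,tx),tz])
d=np.array([x,y,z])-o["tcp_pos"]
print("t",round(o["time"],2),"tcp",o["tcp_pos"].round(4),"F",o["force"].round(1),"w",round(o["grip_width"],3))
print("tool d",(M.T@d).round(4),"rot",np.degrees((r.inv()*R.from_matrix(T)).as_rotvec()).round(2),"d in target frame",(T.T@d).round(4))
E
python3 go.py .5293 .0833 .2 12.2
```

```text
t 2.13 tcp [ 0.4885 -0.0106  0.2311] F [ 0.6 -0.6  0.5] w 0.408
tool d [-0.0778 -0.0668  0.0307] rot [-0.42 -0.61  5.16] d in target frame [-0.0831 -0.0598  0.0311]
```

Request:
{"method": "send_rows", "body": {"deltas": [{"delta_pos": [-0.026,-0.022,0.01],"rot": [0,0,0]},{"delta_pos": [-0.026,-0.022,0.01],"rot": [0,0,0]},{"delta_pos": [-0.024,-0.021,0.01],"rot": [-0.4,-0.6,5]},{"delta_pos": [0,0,0],"rot": [0,0,0]},{"delta_pos": [0,0,0],"rot": [0,0,0]}]}}

```text
time: 2.55
tcp_pos: [0.5309, 0.0933, 0.1977]
tcp_rot: [-0.0, 0.78, -0.626, 0.0]
force: [0.5, -0.8, 0.0]
grip_width: 0.409
```

```bash
python3 go.py .5293 .0833 .2 12.2
python3 - <<'E'
from seg import *
p=manip.get_image("wrist");save(p,"w1.png");print(np.array(p["T"]).round(3))
holes(p)
E
```

```text
t 2.55 tcp [0.5309 0.0933 0.1977] F [ 0.5 -0.8  0. ] w 0.409
tool d [ 0.0094  0.0037 -0.0023] rot [-0.05  0.02  0.36] d in target frame [ 0.0094  0.0037 -0.0023]
[[ 0.217  0.931  0.293  0.606]
 [-0.976  0.207  0.065  0.11 ]
 [-0.    -0.3    0.954  0.268]
 [ 0.     0.     0.     1.   ]]
rect ((599.746826171875, 43.095924377441406), (167.40086364746094, 251.96580505371094), 6.7356085777282715)
(450.8, 170.1) [89.2 99.1] [240 243 249] z25 [ 0.5806 -0.0115  0.025 ] z40 [ 0.5822 -0.004   0.04  ]
(300.7, 151.5) [93.  94.5] [241 244 249] z25 [0.5706 0.0928 0.025 ] z40 [0.5728 0.0939 0.04  ]
```

View pics/w1.png

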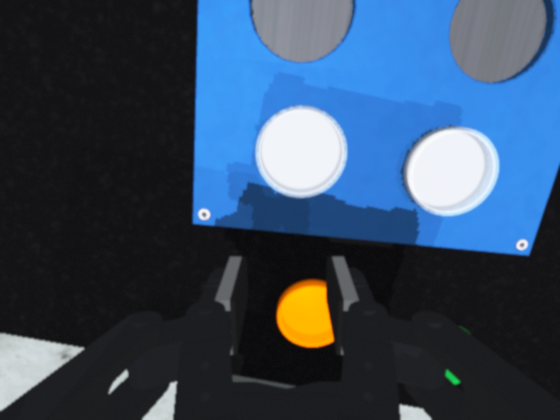

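The wrist view has dish 0 at (300,151) between the finger lines, and dish 1 at (451,170). Both match the top view. The next move lines up and descends behind dish 0.

Request:
{"method": "send_rows", "body": {"deltas": [{"delta_pos": [0.009,0.004,0.02],"rot": [0,0,0.4]},{"delta_pos": [0,0,0.03],"rot": [0,0,0]},{"delta_pos": [0,0,0.025],"rot": [0,0,0]},{"delta_pos": [0,0,0],"rot": [0,0,0]},{"delta_pos": [0,0,0],"rot": [0,0,0]}]}}

```text
time: 3.02
tcp_pos: [0.5293, 0.0786, 0.1243]
tcp_rot: [-0.002, 0.778, -0.629, 0.003]
force: [0.3, -0.8, 0.1]
grip_width: 0.409
```

```bash
python3 go.py .529 .0836 .105 12
```

```text
t 3.02 tcp [0.5293 0.0786 0.1243] F [ 0.3 -0.8  0.1] w 0.409
tool d [-0.0049 -0.0006  0.0193] rot [-0.41 -0.07  0.08] d in target frame [-0.0049 -0.0007  0.0193]
```

Request:
{"method": "send_rows", "body": {"deltas": [{"delta_pos": [-0.004,0,0.01],"rot": [-0.4,0,0]},{"delta_pos": [0,0,0.006],"rot": [0,0,0]},{"delta_pos": [0,0,0],"rot": [0,0,0]},{"delta_pos": [0,0,0],"rot": [0,0,0]}]}}

```text
time: 3.35
tcp_pos: [0.5296, 0.0814, 0.111]
tcp_rot: [-0.001, 0.777, -0.629, 0.002]
force: [-0.4, 0.6, -0.1]
grip_width: 0.408
```

```bash
python3 go.py .529 .0836 .105 12;  python3 - <<'E'
from h import *
p=manip.get_image("scene");a=cv2.cvtColor(p["color"][180:280,180:330],cv2.COLOR_RGB2BGR);cv2.imwrite("pics/s1.png",cv2.resize(a,None,fx=5,fy=5,interpolation=cv2.INTER_CUBIC))
p=manip.get_image("wrist");save(p,"w2.png")
E
```

```text
t 3.35 tcp [0.5296 0.0814 0.111 ] F [-0.4  0.6 -0.1] w 0.408
tool d [-0.0023  0.0001  0.006 ] rot [-0.24 -0.13  0.  ] d in target frame [-0.0023  0.0001  0.006 ]
```

View pics/s1.png

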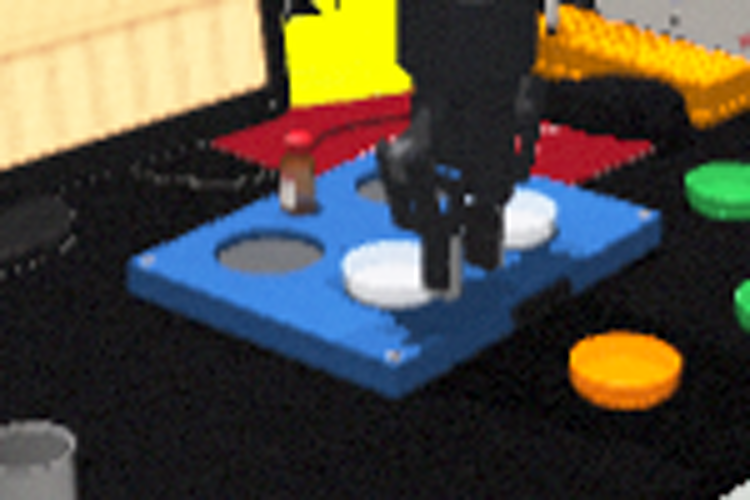

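View pics/w2.png

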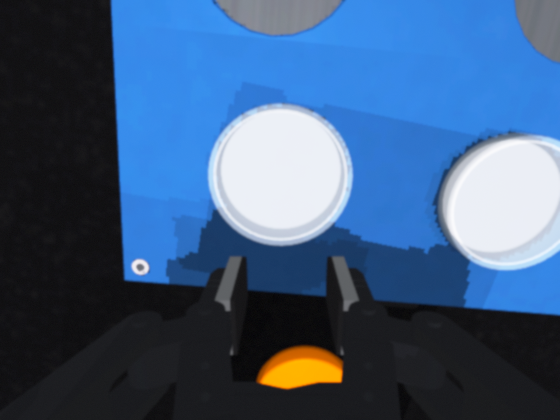

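The scene crop shows the fingertips behind dish 0 and above the deck. In the wrist view the dish centre (281,174) is about on the finger midline (286). Next I'll descend in small steps and watch the force.

Request:
{"method": "send_rows", "body": {"deltas": [{"delta_pos": [-0.002,0,0.003],"rot": [0,0,0]},{"delta_pos": [0,0,0.003],"rot": [0,0,0]},{"delta_pos": [0,0,0.002],"rot": [0,0,0]},{"delta_pos": [0,0,0],"rot": [0,0,0]}]}}

```text
time: 3.78
tcp_pos: [0.5295, 0.0839, 0.1035]
tcp_rot: [-0.002, 0.777, -0.629, 0.003]
force: [0.0, 0.7, -0.7]
grip_width: 0.407
```

```bash
python3 go.py .529 .0836 .100 12;  python3 - <<'E'
from h import *
p=manip.get_image("wrist");save(p,"w3.png")
o=manip.get_obs();t=o["tcp_pos"];u=np.array([np.cos(.209),np.sin(.209),0]);l=np.array([-u[1],u[0],0])
for h in(.064,.067,.070,.073):print(h,[proj(p,t+u*f-l*s*.0175-np.array([0,0,h])).round(0) for s in(-1,1) for f in (.011,)])
E
```

```text
t 3.78 tcp [0.5295 0.0839 0.1035] F [ 0.   0.7 -0.7] w 0.407
tool d [0.0001 0.0006 0.0035] rot [-0.37 -0.15  0.04] d in target frame [0.0002 0.0005 0.0035]
0.064 [array([245., 260.]), array([330., 260.])]
0.067 [array([246., 257.]), array([329., 257.])]
0.07 [array([247., 254.]), array([328., 254.])]
0.073 [array([247., 251.]), array([327., 251.])]
```

View pics/w3.png

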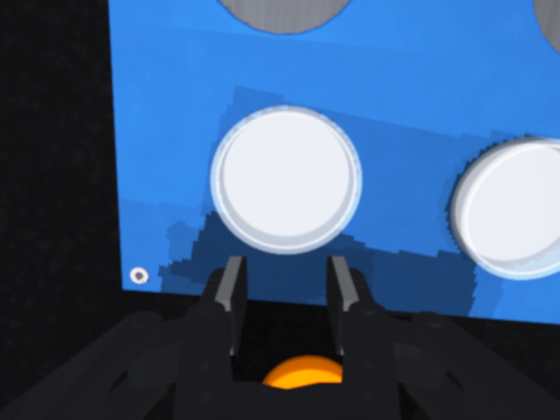

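Request:
{"method": "send_rows", "body": {"deltas": [{"delta_pos": [0,0,0.003],"rot": [-0.4,0,0]},{"delta_pos": [0,0,0.002],"rot": [0,0,0]},{"delta_pos": [0,0,0.001],"rot": [0,0,0]},{"delta_pos": [0,0,0],"rot": [0,0,0]}]}}

```text
time: 4.17
tcp_pos: [0.5296, 0.0838, 0.0969]
tcp_rot: [0.001, 0.777, -0.629, 0.001]
force: [-0.2, 0.5, -0.6]
grip_width: 0.409
```

```bash
python3 go.py .6244 .1037 .098 12
```

```text
t 4.17 tcp [0.5296 0.0838 0.0969] F [-0.2  0.5 -0.6] w 0.409
tool d [ 0.0003 -0.0969 -0.0012] rot [ 0.08 -0.15  0.04] d in target frame [ 0.0003 -0.0969 -0.0011]
```

Request:
{"method": "send_rows", "body": {"deltas": [{"delta_pos": [0,-0.004,0],"rot": [0,0,0]},{"delta_pos": [0,-0.004,0],"rot": [0,0,0]},{"delta_pos": [0,-0.004,0],"rot": [0,0,0]},{"delta_pos": [0,-0.004,0],"rot": [0,0,0]},{"delta_pos": [0,-0.004,0],"rot": [0,0,0]},{"delta_pos": [0,-0.004,0],"rot": [0,0,0]},{"delta_pos": [0,0,0],"rot": [0,0,0]}]}}

```text
time: 4.75
tcp_pos: [0.556, 0.0894, 0.097]
tcp_rot: [0.001, 0.777, -0.629, 0.001]
force: [0.4, -0.7, 0.4]
grip_width: 0.41
```

```bash
python3 go.py .6244 .1037 .098 12;  python3 - <<'E'
from h import *
p=manip.get_image("wrist");save(p,"w4.png")
E
```

```text
t 4.75 tcp [0.556  0.0894 0.097 ] F [ 0.4 -0.7  0.4] w 0.41
tool d [ 0.0003 -0.0699 -0.0011] rot [ 0.06 -0.15  0.03] d in target frame [ 0.0002 -0.0699 -0.001 ]
```

View pics/w4.png

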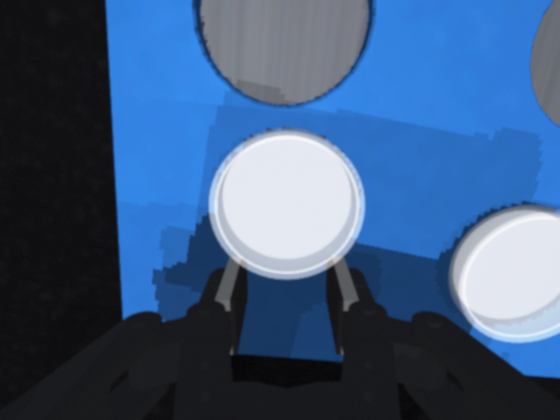

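Dish 0 (287,204) is nestled symmetrically between the fingertips, and the recess is straight ahead at about u=286.

Request:
{"method": "send_rows", "body": {"deltas": [{"delta_pos": [0,-0.006,0],"rot": [0,0,0]},{"delta_pos": [0,-0.006,0],"rot": [0,0,0]},{"delta_pos": [0,-0.006,0],"rot": [0,0,0]},{"delta_pos": [0,-0.006,0],"rot": [0,0,0]},{"delta_pos": [0,-0.006,0],"rot": [0,0,0]},{"delta_pos": [0,-0.006,0],"rot": [0,0,0]},{"delta_pos": [0,-0.004,0],"rot": [0,0,0]},{"delta_pos": [0,0,0],"rot": [0,0,0]}]}}

```text
time: 5.47
tcp_pos: [0.5991, 0.0986, 0.0968]
tcp_rot: [0.001, 0.777, -0.629, 0.001]
force: [0.3, 0.5, 1.4]
grip_width: 0.412
```

```bash
python3 go.py .6244 .1037 .098 12;  python3 - <<'E'
from h import *
p=manip.get_image("wrist");save(p,"w5.png")
E
```

```text
t 5.47 tcp [0.5991 0.0986 0.0968] F [0.3 0.5 1.4] w 0.412
tool d [ 0.0003 -0.0258 -0.0012] rot [ 0.08 -0.15  0.04] d in target frame [ 0.0003 -0.0258 -0.0012]
```

View pics/w5.png

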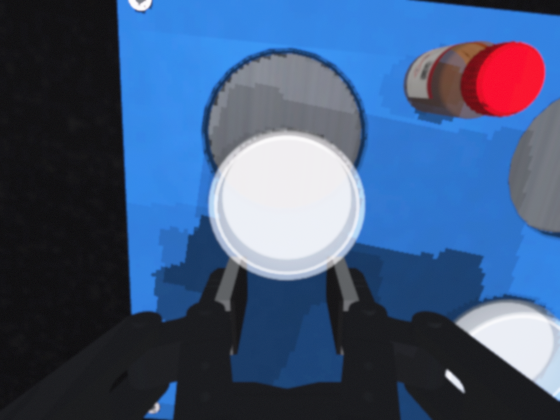

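Request:
{"method": "send_rows", "body": {"deltas": [{"delta_pos": [0,-0.004,0],"rot": [0,0,0]},{"delta_pos": [0,-0.004,0],"rot": [0,0,0]},{"delta_pos": [0,-0.003,0],"rot": [0,0,0]},{"delta_pos": [0,-0.003,0],"rot": [0,0,0]},{"delta_pos": [0,-0.003,0],"rot": [0,0,0]},{"delta_pos": [0,-0.002,0],"rot": [0,0,0]},{"delta_pos": [0,0,0],"rot": [0,0,0]}]}}

```text
time: 6.1
tcp_pos: [0.6185, 0.1029, 0.0969]
tcp_rot: [0.002, 0.777, -0.629, -0.0]
force: [-0.4, -0.0, 0.9]
grip_width: 0.413
```

```bash
python3 go.py .6244 .1037 .098 12;  python3 - <<'E'
from h import *
p=manip.get_image("wrist");save(p,"w6.png")
E
```

```text
t 6.1 tcp [0.6185 0.1029 0.0969] F [-0.4 -0.   0.9] w 0.413
tool d [ 0.0004 -0.006  -0.0012] rot [ 0.17 -0.13  0.04] d in target frame [ 0.0004 -0.006  -0.0011]
```

View pics/w6.png

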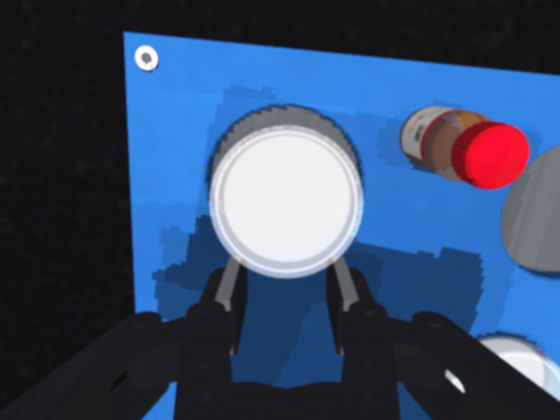

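The dish is tilting in, about 6 mm short of centre. I'll continue with fine steps.

Request:
{"method": "send_rows", "body": {"deltas": [{"delta_pos": [0,-0.002,0],"rot": [0,0,0]},{"delta_pos": [0,-0.0015,0],"rot": [0,0,0]},{"delta_pos": [0,-0.0015,0],"rot": [0,0,0]},{"delta_pos": [0,0,0],"rot": [0,0,0]}]}}

```text
time: 6.48
tcp_pos: [0.6234, 0.1039, 0.0968]
tcp_rot: [0.002, 0.777, -0.629, -0.0]
force: [0.7, -0.4, 0.4]
grip_width: 0.41
```

```bash
python3 go.py .6244 .1037 .098 12;  python3 - <<'E'
from h import *
p=manip.get_image("wrist");save(p,"w7.png")
E
```

```text
t 6.48 tcp [0.6234 0.1039 0.0968] F [ 0.7 -0.4  0.4] w 0.41
tool d [ 0.0005 -0.0009 -0.0012] rot [ 0.19 -0.13  0.04] d in target frame [ 0.0004 -0.0009 -0.0012]
```

View pics/w7.png

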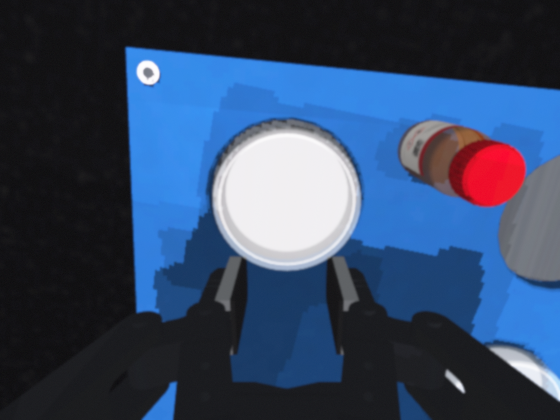

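```bash
cat > sc.py <<'E'
import sys
from h import *
p=manip.get_image("scene");a=cv2.cvtColor(p["color"][190:265,195:330],cv2.COLOR_RGB2BGR);cv2.imwrite("pics/"+sys.argv[1],cv2.resize(a,None,fx=5.5,fy=5.5,interpolation=cv2.INTER_CUBIC))
E
python3 sc.py s2.png
```

```text
(no output)
```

View pics/s2.png

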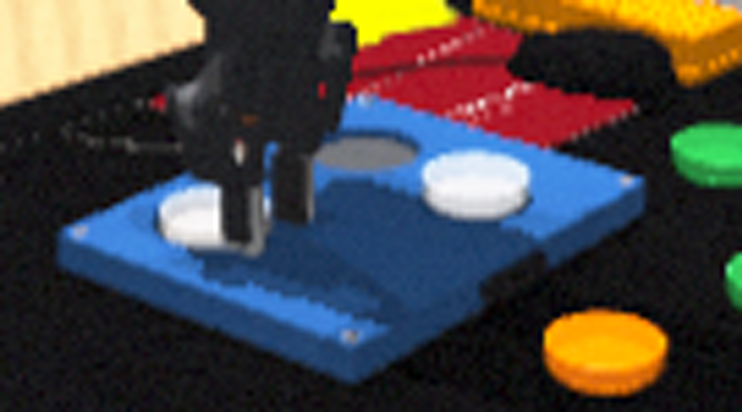

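The dish looks seated. I'll back off, lift, and recheck.

Request:
{"method": "send_rows", "body": {"deltas": [{"delta_pos": [0,0.005,0],"rot": [0,0,0]},{"delta_pos": [0,0.008,0],"rot": [0,0,0]},{"delta_pos": [0,0.008,-0.03],"rot": [0,0,0]},{"delta_pos": [0.01,0.03,-0.02],"rot": [0,0,5]},{"delta_pos": [0.025,0.025,0],"rot": [0,0,5]},{"delta_pos": [0.025,0.015,0],"rot": [0,0,4.8]},{"delta_pos": [0,0,0],"rot": [0,0,0]},{"delta_pos": [0,0,0],"rot": [0,0,0]}]}}

```text
time: 7.25
tcp_pos: [0.5309, 0.0282, 0.1483]
tcp_rot: [-0.003, -0.686, 0.727, 0.001]
force: [0.5, 0.2, -0.1]
grip_width: 0.408
```

```bash
python3 go.py .537 -.005 .14 -2.8;  python3 - <<'E'
from seg import *
p=manip.get_image("wrist");save(p,"w8.png");holes(p)
p=manip.get_image("top");a=cv2.cvtColor(p["color"][130:260,190:350],cv2.COLOR_RGB2BGR);cv2.imwrite("pics/t8.png",cv2.resize(a,None,fx=4,fy=4,interpolation=cv2.INTER_CUBIC));holes(p)
E
```

```text
t 7.25 tcp [0.5309 0.0282 0.1483] F [ 0.5  0.2 -0.1] w 0.408
tool d [ 0.0327 -0.008   0.0084] rot [ 0.28 -0.2  -0.53] d in target frame [ 0.0328 -0.0077  0.0083]
rect ((593.1701049804688, 42.43913269042969), (153.85467529296875, 251.4210662841797), 6.737046241760254)
(85.3, 270.8) [14.4 17. ] [112 114 123] z25 [0.5117 0.1507 0.025 ] z40 [0.5192 0.1408 0.04  ]
(478.9, 205.8) [15.8 18.2] [121 124 132] z25 [ 0.5391 -0.082   0.025 ] z40 [ 0.5444 -0.0737  0.04  ]
(349.8, 140.8) [117.8 123.5] [237 240 246] z25 [ 0.5802 -0.0087  0.025 ] z40 [ 0.5823 -0.0062  0.04  ]
rect ((617.8115234375, 44.02294921875), (202.48919677734375, 253.83978271484375), 6.618958473205566)
(296.1, 170.6) [26.6 27.5] [132 136 146] z25 [ 0.6721 -0.0116  0.025 ] z40 [ 0.6686 -0.011   0.04  ]
```

View pics/w8.png

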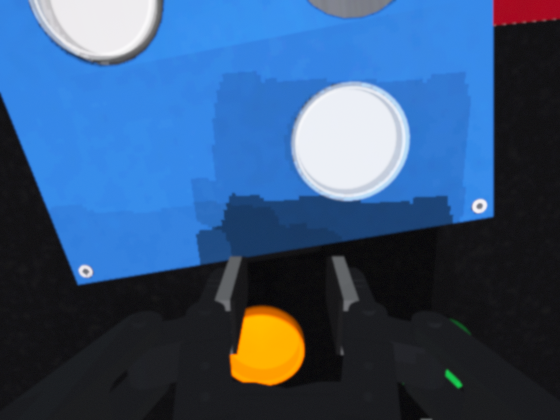

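View pics/t8.png

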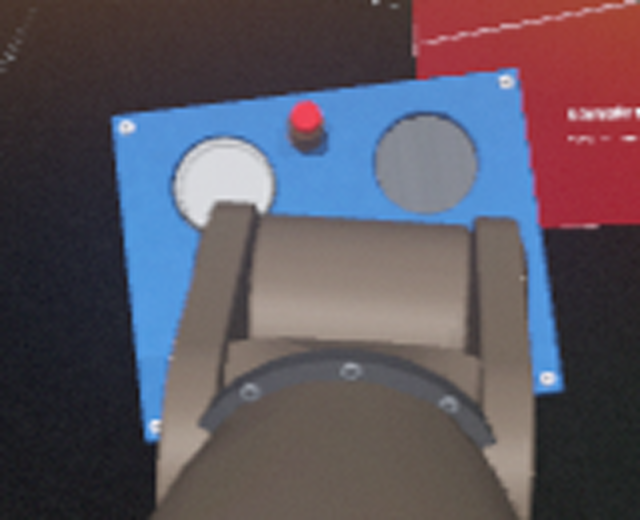

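Dish 0 fills the left recess, and dish 1 is at about (0.582, -0.007). Next I'll line up behind dish 1.

Request:
{"method": "send_rows", "body": {"deltas": [{"delta_pos": [0.02,-0.004,0.004],"rot": [0.3,0,-0.5]},{"delta_pos": [0.012,-0.002,0.004],"rot": [0,0,0]},{"delta_pos": [0,0,0],"rot": [0,0,0]},{"delta_pos": [0,0,0],"rot": [0,0,0]}]}}

```text
time: 7.68
tcp_pos: [0.5371, -0.0022, 0.139]
tcp_rot: [-0.001, -0.692, 0.722, -0.001]
force: [0.5, 0.3, 0.5]
grip_width: 0.407
```

```bash
python3 go.py .536 -.0046 .097 -3
```

```text
t 7.68 tcp [ 0.5371 -0.0022  0.139 ] F [0.5 0.3 0.5] w 0.407
tool d [0.0023 0.001  0.042 ] rot [-0.03 -0.18  0.57] d in target frame [0.0024 0.001  0.042 ]
```

Request:
{"method": "send_rows", "body": {"deltas": [{"delta_pos": [0.002,0.001,0.012],"rot": [0,0,0.5]},{"delta_pos": [0,0,0.012],"rot": [0,0,0]},{"delta_pos": [0,0,0.005],"rot": [0,0,0]},{"delta_pos": [0,0,0],"rot": [0,0,0]},{"delta_pos": [0,0,0],"rot": [0,0,0]}]}}

```text
time: 8.1
tcp_pos: [0.5367, -0.0013, 0.1088]
tcp_rot: [-0.001, -0.689, 0.724, -0.001]
force: [0.2, 0.3, 0.0]
grip_width: 0.408
```

```bash
python3 go.py .536 -.0046 .097 -3;python3 - <<'E'
from h import *
p=manip.get_image("wrist");save(p,"w9.png")
E
```

```text
t 8.1 tcp [ 0.5367 -0.0013  0.1088] F [0.2 0.3 0. ] w 0.408
tool d [0.0033 0.0005 0.0118] rot [ 0.01 -0.16  0.17] d in target frame [0.0033 0.0005 0.0118]
```

View pics/w9.png

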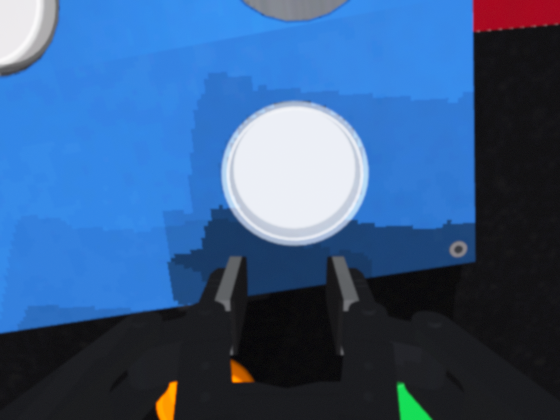

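Request:
{"method": "send_rows", "body": {"deltas": [{"delta_pos": [0.002,0,0.004],"rot": [0,0,0]},{"delta_pos": [0.001,0,0.003],"rot": [0,0,0]},{"delta_pos": [0.001,0,0.002],"rot": [0,0,0]},{"delta_pos": [0,0,0.001],"rot": [0,0,0]},{"delta_pos": [0,0,0],"rot": [0,0,0]}]}}

```text
time: 8.57
tcp_pos: [0.537, -0.0053, 0.0995]
tcp_rot: [-0.0, -0.69, 0.724, -0.002]
force: [-0.5, -0.4, 0.3]
grip_width: 0.411
```

```bash
python3 go.py .6373 -.0101 .097 -3
```

```text
t 8.57 tcp [ 0.537  -0.0053  0.0995] F [-0.5 -0.4  0.3] w 0.411
tool d [-1.000e-04 -1.004e-01  2.700e-03] rot [-0.14 -0.17  0.21] d in target frame [-0.0005 -0.1004  0.0025]
```

Request:
{"method": "send_rows", "body": {"deltas": [{"delta_pos": [0,0,0.002],"rot": [-0.1,-0.1,0.2]},{"delta_pos": [0,0,0.0005],"rot": [0,0,0]},{"delta_pos": [0,-0.004,0],"rot": [0,0,0]},{"delta_pos": [0,-0.004,0],"rot": [0,0,0]},{"delta_pos": [0,-0.004,0],"rot": [0,0,0]},{"delta_pos": [0,-0.004,0],"rot": [0,0,0]},{"delta_pos": [0,-0.004,0],"rot": [0,0,0]},{"delta_pos": [0,-0.004,0],"rot": [0,0,0]}]}}

```text
time: 9.23
tcp_pos: [0.5633, -0.0069, 0.0971]
tcp_rot: [-0.0, -0.688, 0.726, -0.001]
force: [-0.1, -0.2, -0.5]
grip_width: 0.408
```

```bash
python3 go.py .6373 -.0101 .097 -3;python3 - <<'E'
from h import *
p=manip.get_image("wrist");save(p,"w10.png")
E
```

```text
t 9.23 tcp [ 0.5633 -0.0069  0.0971] F [-0.1 -0.2 -0.5] w 0.408
tool d [-0.0007 -0.0741  0.0002] rot [-0.04 -0.06 -0.04] d in target frame [-0.0006 -0.0741  0.0001]
```

View pics/w10.png

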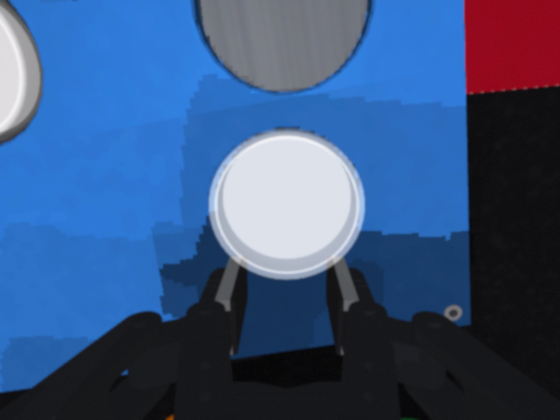

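Request:
{"method": "send_rows", "body": {"deltas": [{"delta_pos": [-0.0002,-0.006,0],"rot": [0,0,0]},{"delta_pos": [-0.0002,-0.006,0],"rot": [0,0,0]},{"delta_pos": [-0.0002,-0.006,0],"rot": [0,0,0]},{"delta_pos": [-0.0002,-0.006,0],"rot": [0,0,0]},{"delta_pos": [-0.0002,-0.006,0],"rot": [0,0,0]},{"delta_pos": [0,-0.006,0],"rot": [0,0,0]},{"delta_pos": [0,-0.006,0],"rot": [0,0,0]},{"delta_pos": [0,0,0],"rot": [0,0,0]}]}}

```text
time: 9.95
tcp_pos: [0.6111, -0.0083, 0.0972]
tcp_rot: [0.0, -0.688, 0.726, -0.001]
force: [-0.3, -0.5, -0.1]
grip_width: 0.412
```

```bash
python3 go.py .6373 -.0101 .097 -3;python3 - <<'E'
from h import *
p=manip.get_image("wrist");save(p,"w11.png")
E
```

```text
t 9.95 tcp [ 0.6111 -0.0083  0.0972] F [-0.3 -0.5 -0.1] w 0.412
tool d [ 0.0004 -0.0262  0.0002] rot [-0.11 -0.07 -0.03] d in target frame [ 0.0005 -0.0262  0.0002]
```

View pics/w11.png

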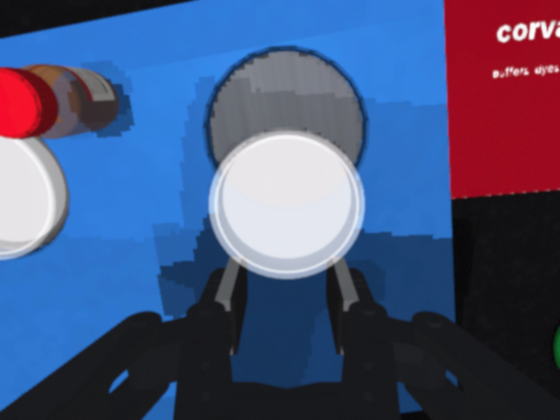

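Well aligned: the recess midline is at about u=286. I'll finish the push.

Request:
{"method": "send_rows", "body": {"deltas": [{"delta_pos": [0,-0.004,0],"rot": [0,0,0]},{"delta_pos": [0,-0.004,0],"rot": [0,0,0]},{"delta_pos": [0,-0.003,0],"rot": [0,0,0]},{"delta_pos": [0,-0.003,0],"rot": [0,0,0]},{"delta_pos": [0,-0.003,0],"rot": [0,0,0]},{"delta_pos": [0,-0.002,0],"rot": [0,0,0]},{"delta_pos": [0,0,0],"rot": [0,0,0]}]}}

```text
time: 10.58
tcp_pos: [0.6308, -0.0093, 0.097]
tcp_rot: [-0.0, -0.688, 0.726, -0.0]
force: [-0.6, 0.3, -0.3]
grip_width: 0.411
```

```bash
python3 go.py .6373 -.0101 .097 -3
```

```text
t 10.58 tcp [ 0.6308 -0.0093  0.097 ] F [-0.6  0.3 -0.3] w 0.411
tool d [ 0.0005 -0.0065  0.    ] rot [-0.02 -0.06 -0.04] d in target frame [ 0.0005 -0.0065  0.    ]
```

Request:
{"method": "send_rows", "body": {"deltas": [{"delta_pos": [0,-0.002,0],"rot": [0,0,0]},{"delta_pos": [0,-0.0015,0],"rot": [0,0,0]},{"delta_pos": [0,-0.0015,0],"rot": [0,0,0]},{"delta_pos": [0,0,0],"rot": [0,0,0]}]}}

```text
time: 10.92
tcp_pos: [0.6362, -0.0096, 0.097]
tcp_rot: [-0.0, -0.688, 0.726, -0.0]
force: [0.1, 0.0, 0.1]
grip_width: 0.408
```

```bash
python3 go.py .6373 -.0101 .097 -3;python3 - <<'E'
from h import *
p=manip.get_image("wrist");save(p,"w12.png")
E
```

```text
t 10.92 tcp [ 0.6362 -0.0096  0.097 ] F [0.1 0.  0.1] w 0.408
tool d [ 0.0005 -0.0011 -0.    ] rot [-0.   -0.06 -0.04] d in target frame [ 0.0005 -0.0011 -0.    ]
```

View pics/w12.png

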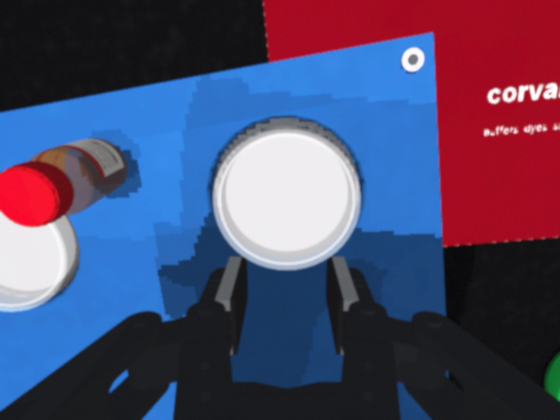

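The picture matches the seated look of dish 0. I'll retreat and check.

Request:
{"method": "send_rows", "body": {"deltas": [{"delta_pos": [0,0.005,0],"rot": [0,0,0]},{"delta_pos": [0,0.008,0],"rot": [0,0,0]},{"delta_pos": [0,0.01,-0.03],"rot": [0,0,0]},{"delta_pos": [0,0.02,-0.035],"rot": [0,0,0]},{"delta_pos": [-0.02,0.01,-0.035],"rot": [0,0,0]},{"delta_pos": [-0.02,0,-0.02],"rot": [0,0,0]},{"delta_pos": [0,0,0],"rot": [0,0,0]},{"delta_pos": [0,0,0],"rot": [0,0,0]}]}}

```text
time: 11.63
tcp_pos: [0.5773, 0.0342, 0.2193]
tcp_rot: [-0.002, -0.688, 0.726, 0.002]
force: [-0.6, 0.0, -0.4]
grip_width: 0.408
```

```bash
python3 go.py .6373 -.0101 .097 -3;python3 sc.py s13.png;python3 - <<'E'
from seg import *
p=manip.get_image("wrist");save(p,"w13.png");holes(p)
for X in([.658,.111],[.672,-.0118]): print(proj(p,X+[.032]))
E
```

```text
t 11.63 tcp [0.5773 0.0342 0.2193] F [-0.6  0.  -0.4] w 0.408
tool d [ 0.041  -0.0631  0.122 ] rot [ 0.35 -0.02 -0.11] d in target frame [ 0.0411 -0.0623  0.1223]
rect ((616.7625732421875, 45.207969665527344), (202.07518005371094, 252.07345581054688), 6.741026401519775)
(170.0, 90.8) [88.7 97.2] [243 242 244] z25 [0.6585 0.1122 0.025 ] z40 [0.6583 0.1076 0.04  ]
(73.4, 39.9) [14.4 17.2] [126 128 138] z25 [0.6946 0.1723 0.025 ] z40 [0.6923 0.1642 0.04  ]
(344.9, 58.9) [93.  99.7] [243 242 244] z25 [ 0.6727 -0.0108  0.025 ] z40 [ 0.6716 -0.0084  0.04  ]
(231.5, 32.4) [38.3 50.4] [254  22  52] z25 [0.6933 0.0652 0.025 ] z40 [0.6911 0.0632 0.04  ]
[168.66867379  91.48844297]
[348.06166914  58.93685323]
```

View pics/w13.png

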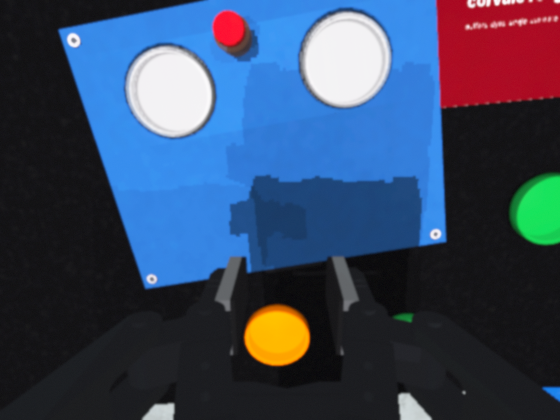

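View pics/s13.png

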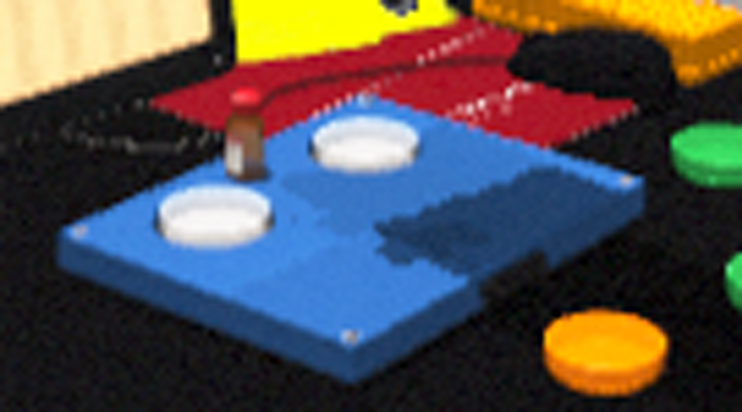

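In both views the two dishes sit low and level, with a thin recess rim visible all round each. The red-capped vial is standing, and the arm is clear.

Run:
```python
from h import *
print(manip.close_job())
```

```text
the job is handed in; nothing more can be done
None
```

Both dishes are in their recesses, and I handed the job in at about 11.7 s of the 51 s allowed. The hand-in gives no verdict, so this rests on my own last checks.

I pushed each dish across the deck nestled between the two partly open fingertips, first the left one and then the right. I then backed off and lifted the arm clear.

- **Seating:** In the last wrist picture both dishes lie within about 2 mm of the recess centres, seen at the height of a seated dish's top. The scene picture shows both sunk and level by eye. I did not measure the tilt.
- **Forces:** At every reading the tool force was within the sensor noise (under 2 N). These were taken only at the end of each move, so a brief peak in between would not show.
- **Vials and beaker:** The red-capped vial stands where it was, within about 2 mm. I did not re-measure the white-capped vial or the beaker; the arm came down only over the block, well away from both.

No check failed. The block's position from the top and wrist cameras differed by about 1–2 mm, within the calibration.

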